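# Set the clamp screw of a circuit-board fixture

## Robot

A 7-joint arm with a two-finger parallel gripper is mounted at the origin on the work surface. World frame = base frame: x ahead of the robot, y to its left, z up, the work surface at z = 0. Lengths are in mm, angles in degrees, forces in N, time in s.
With the tool pointing down it reaches from about 400 to 925 mm from the base axis. Payload 4.1 kg.
Tool frame: the origin (TCP) lies on the mounting face of the last link; the fingertips stand 173 mm ahead of it and the grasp point (between the pads) lies 155 mm ahead of it; z points along the fingers, y is the line along which they close (so a half turn about z gives the same grasp; the last joint's range is limited). The gripper opens to 85 mm and grips with 20 to 120 N. Pads are 22 mm wide; open, the fingers measure 114 mm over their backs; the gripper's body (76 mm by 85 mm) begins 54 mm behind the grasp point. The pads swing forward as they close: fully open they stand 13 mm farther back than shut.
Start: joints at [-5.672, 22.827, 2.584, 88.041, -1.071, 69.15, -2.905], TCP at [650.014, 0.032, 404.747] pointing down, gripper open.
Joint ranges: [-161.44, 161.44], [-28.35, 127.94], [-78.24, 83.42], [0, 140.83], [-78.03, 258.03], [13.02, 114.36], [-168.23, 168.23]. Speed limits (degrees/s): [147.25, 147.25, 180, 180, 180, 180, 180].

## Interface

Orientations are given as a 3x3 rotation matrix whose columns are the frame's x, y, z axes.
In Python, from station import manip gives the robot as it stands. The module is installed in compiled form; this text tells all that it offers.
- The arm moves only by the shell command python3 -m inch 'ROWS' [FORCE]. ROWS is a JSON object of lists of equal length, an entry for each row: "offset": the shift along the tool's x, y, z in cm, a list of three; "angular": the turn, a rotation vector about the tool's x, y, z in degrees, a list of three; "fingers": the closure, from 0 (fully open) to 1 (shut). A call has 1 to 20 rows; each row is the pose to reach, as a shift and turn from the pose commanded when the call began, along the tool's axes at that moment; what a row does not reach only later rows make up. A row lasts 1/12 s, in which the tool goes at most 41.7 mm and 7.16 degrees, less where a joint would pass 70% of its speed; a pose out of reach is approached as far as the arm can. A call with a gripper value outside its range is refused whole. The fingers move at their own pace and stop on an object; FORCE is the grip in N (left out, the last holds). Time passes only in rows, so rows that repeat a pose let the fingers close. It gives the time, the measured TCP pose, the force, the opening and the grip force at its end, in the units of the state.
- manip.read_state(): the state, without advancing time (a new reading comes with each control period).
- manip.read_camera(name): name is "scene" or "side" or "wrist"; returns a dict with "image" (384x512x3 uint8, red, green, blue), "vfov" (degrees; the focal length in pixels is half the picture's height over the tangent of half this angle, whatever the lens; pixels are square), "cx", "cy" (the principal point, pixels), "k1" (the pictures are not rectified: a ray, as slopes to the right and down, at radius r is drawn at 1 + k1 r^2 times it, then the intrinsics apply), "cam_to_world" (4x4, takes a point from camera to world coordinates); the wrist camera has in their place "tool_from_camera" (4x4, takes a point from camera to tool coordinates, whose origin is the TCP and whose axes are the flange's). Camera axes: x right, y down, z forward; pixel columns grow to the right and rows downward; lengths in mm; the calibration is good to about 2 mm. A picture is of the moment at which its call begins: read the wrist's pose just before it. There is no depth.
- manip.hand_in(): hands the job in; it is judged then, once.
The state is a dict: "time_s": time; "joint_positions": joint angles; "qvel": joint speeds; "joint_efforts": joint torques, N m; "position": TCP position; "orientation": TCP orientation; "ft_force": force on the tool from outside, world axes, zero at the start; "wrist_torque": the same for the moment, N m; "grip_width": finger opening in mm; "grasp_force": force on a finger pad.
Only numpy, scipy, OpenCV 4.12 (cv2) and the standard library are available. Lean on these libraries where they do the work, as an engineer would, in place of code of your own. Each camera call takes 0.05 s, during which the arm holds its last target. There are 200 camera calls.

## Task

Slide the shuttle with the circuit board under the fixture's bridge until it meets its end stop. Then turn the wing-headed thumbscrew on the bridge clockwise until it seats, back it off a quarter turn, and keep gripping it there: finish with the thumbscrew still held in the fingers, ready for a colleague to run down the lock nut. Leave the solder spool, the jar and the screwdriver where they are.

Things in the scene. Friction and masses are not known exactly. Their poses are not given: they have to be found in the camera images.
- fixture: fixed aluminium fixture: plate 130 (x) x 330 (y) x 12 mm, guides along y, end stop near its +y end, and at y = +100 mm a bridge 34 mm wide (y), 130 mm long (x), underside 48 mm, top 60 mm above the bench. Origin at bench height midway between the guides, 5 mm to -y of the plate's middle; z up; the shuttle goes home towards +y. Vertical screw axis at x 0, y +100 mm
- shuttle (a joint): travel of the shuttle along the fixture's +y in m: 0 drawn back, 0.11 home against the end stop. About 2 N of friction; it stays where it is left. Steel plate 84 x 160 x 12 mm, top 25 mm above the bench, with a green board and a finned heatsink (top at 40 mm) that passes under the bridge
- shuttle_handle (a point): grip point on the shuttle's handle, an upright black tab 14 mm (fixture x) x 24 mm (fixture y), from 25 to 73 mm above the bench, at the shuttle's trailing end. The point is on the tab's axis at height 59 mm, at fixture x 0, y = -115 mm + travel, so 105 mm short of the screw axis when home; it never goes under the bridge. Axes as the fixture's
- thumbscrew (a joint): rotation of the thumbscrew in rad, growing clockwise seen from above (tightening). It seats hard at 3.2, where it will turn no further, and can be backed off as far as 0. About 0.06 N m of friction; it stays where it is left, so several grasps may be used. It does not rise or sink
- wing: wing head of the thumbscrew, black plastic: an upright flat bar 38 mm long (its x), 10 mm thick (its y), 30 mm high, centred on the screw axis and turning with it. Origin on the axis at its underside, 72 mm above the bench; top at 102 mm. At thumbscrew 0 its axes are the fixture's; each rad of tightening turns its yaw by -1 rad
- spool: bystander: grey solder spool, upright, 50 mm diameter, 40 mm high, on the bench beyond the fixture; origin under its centre
- jar: bystander: small flux jar with black cap, 44 mm diameter, 45 mm high, on the bench beyond the fixture; origin under its centre
- driver: bystander: screwdriver, 170 mm long, lying on the bench on the robot's side of the fixture, roughly parallel to it; origin underneath, along its length (its x)

How it is judged (in metres and radians):
On the way, in this order (a step that is already met when the one before it is completed fails the run):
1. the shuttle is home against its end stop (value of joint shuttle above 0.105 m), for 0.2 s.
2. the thumbscrew is seated (value of joint thumbscrew above 3.1 rad and value of joint shuttle above 0.105 m), for 0.2 s.
At the end, for the whole second after the job is handed in: the shuttle is within 5 mm of its end stop; the thumbscrew, after seating, stands a quarter turn (90 degrees, within 15) back from its seat, still, with the fingers gripping its wing (more than 8 N); the bystanders are within 30 mm of where they were (value of joint shuttle above 0.105 m and value of joint thumbscrew between 1.37 and 1.89 rad and velocity of joint thumbscrew between -0.1 and 0.1 rad/s and contact force between the fingers and wing above 8 N and distance of each of spool, jar, driver from where it was at the start of the episode below 0.03 m); the arm keeps its last pose, push and grip.
It fails at once if a bystander is moved by more than 30 mm (distance of any of spool, jar, driver from where it was at the start of the episode above 0.03 m).
It also fails if it takes over 64 s, if anything falls off the work surface, if the arm or the gripper's body presses on something with over 40 N, if the wrist force passes 120 N, or if a joint passes its speed limit or range.

## Working session

There is one attempt and no reset: what is moved stays moved. The work goes in short steps, Python scripts to look and compute and a shell command to move; the robot and the scene stay as the last step left them, time stands still between calls to the robot, and variables do not carry over. Pictures are saved under pics/ and viewed, at most 10 in all, crops included, and the job is handed in when it is done.

```bash
mkdir -p pics
python3 - <<'E'
from station import manip
import cv2,numpy as np
s=manip.read_state();print(s['position'],np.round(s['orientation'],3),s['grip_width'])
for n in("scene","wrist"):
    c=manip.read_camera(n);cv2.imwrite(f"pics/{n}0.png",c["image"][:,:,::-1])
    print({k:(np.round(v,3).tolist()) for k,v in c.items() if k!="image"})
E
```

```text
[6.49700727e+02 2.53839291e-02 4.03660988e+02] [[-0.     1.    -0.002]
 [ 1.     0.    -0.   ]
 [-0.    -0.002 -1.   ]] 85.10376207278799
{'vfov': 54.405, 'cx': 256.331, 'cy': 191.289, 'k1': -0.116, 'cam_to_world': [[0.101, 0.786, -0.61, 1015.334], [0.995, -0.069, 0.076, -24.708], [0.018, -0.615, -0.788, 605.388], [0.0, 0.0, 0.0, 1.0]]}
{'vfov': 61.577, 'cx': 254.514, 'cy': 191.229, 'k1': 0.002, 'tool_from_camera': [[-0.0, -0.949, -0.317, 81.124], [1.0, 0.0, -0.001, 0.795], [0.001, -0.317, 0.949, 31.729], [0.0, 0.0, 0.0, 1.0]]}
```

View pics/scene0.png

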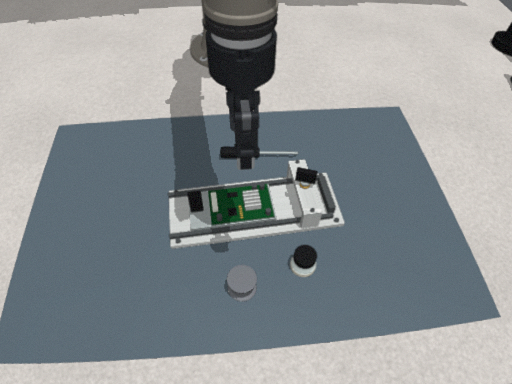

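View pics/wrist0.png

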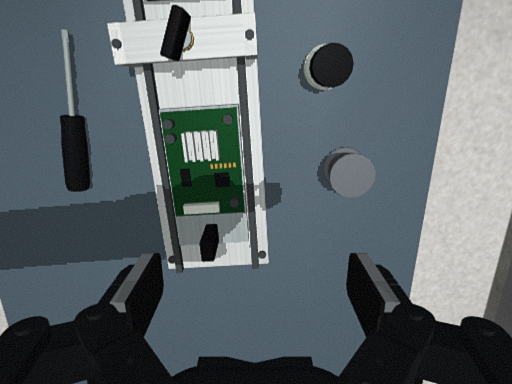

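The wrist picture shows the bridge bolts at (117,44) and (250,34), the plate bolts at (178,261) and (262,254), and the handle top near (214,230). The wing runs from about (183,8) to (170,55). The driver is on the left; the jar (333,64) and spool (350,172) are on the right.

```bash
cat > h.py <<'E'
from station import manip
import cv2,numpy as np
def K(c):
    f=192/np.tan(np.radians(c['vfov']/2)); return np.array([[f,0,c['cx']],[0,f,c['cy']],[0,0,1.]])
def ray(c,T,px,z):
    p=cv2.undistortPoints(np.array([[px]],float),K(c),np.array([c['k1'],0,0,0.]))[0,0]
    d=T[:3,:3]@[*p,1]; o=T[:3,3]; return np.round((o+d*(z-o[2])/d[2])[:2],1)
def wrist(name):
    s=manip.read_state(); c=manip.read_camera("wrist"); M=np.eye(4); M[:3,:3]=s['orientation']; M[:3,3]=s['position']
    T=M@c['tool_from_camera']
    cv2.imwrite(f"pics/{name}.png",c["image"][:,:,::-1]); np.save(f"{name}_T.npy",T)
    return c,T
def scene(): 
    c=manip.read_camera("scene"); return c,np.array(c['cam_to_world'])
E
python3 - <<'E'
from h import *
c,T=wrist("w1")
for n,p,z in[("b1",(117,44),60),("b2",(250,34),60),("p1",(178,261),12),("p2",(262,254),12),("hb",(209,258),25),("ht",(213,229),73),("wt1",(184,8),102),("wt2",(170,54),102),("jar",(333,64),45),("spool",(352,174),40),("d1",(65,32),10),("d2",(77,188),15)]: print(n,ray(c,T,p,z))
c,T=scene()
for n,p,z in[("wing",(306.5,175),102),("handle",(194,197),73),("br",(297,162),60),("br",(313,210),60)]: print(n,ray(c,T,p,z))
im=cv2.imread("pics/w1.png"); cv2.imwrite("pics/w1c.png",cv2.resize(im[0:275,100:280],None,fx=2.18,fy=2.18,interpolation=2))
E
```

```text
b1 [527.6 114.4]
b2 [645.5 122.5]
p1 [ 552.1 -132.6]
p2 [ 658.8 -122.4]
hb [ 593.9 -120.6]
ht [607.3 -59.3]
wt1 [597.3 134.4]
wt2 [584.2 102.9]
jar [723.5  98.8]
spool [753.4 -10.2]
d1 [456.5 130.9]
d2 [442.4 -34.3]
wing [596.9 116.2]
handle [606.4 -85.8]
br [526.9 115.4]
br [644.3 124.6]
```

View pics/w1c.png

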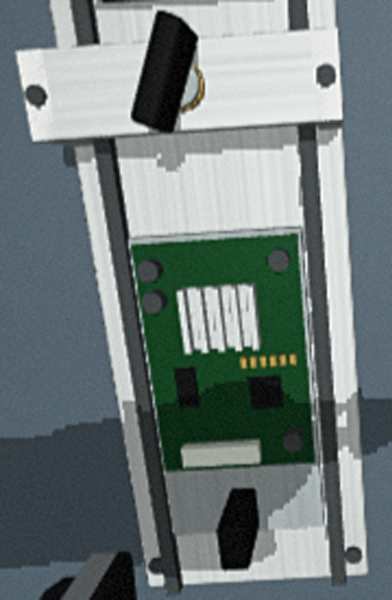

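Estimates: fixture yaw is about 4.4°, the screw axis is near (586.5, 118.5), and the handle is near (603, -95). The wing's long axis is at about 75° world, so the thumbscrew is at about 1.9 rad. I'll go above the handle and take a look.

```bash
python3 -m inch '{"offset":[[-3,-1.5,2],[-6,-3,5],[-9.5,-4.7,8],[-9.5,-4.7,10],[-9.5,-4.7,10],[-9.5,-4.7,10],[-9.5,-4.7,10]],"angular":[[0,0,-2],[0,0,-4.4],[0,0,-4.4],[0,0,-4.4],[0,0,-4.4],[0,0,-4.4],[0,0,-4.4]],"fingers":[0,0,0,0,0,0,0]}' 30
python3 - <<'E'
from h import *
wrist("w2")
E
```

```text
time_s: 0.78
position: [604.4, -93.2, 306.2]
orientation: [[-0.079, 0.997, 0.003], [0.997, 0.079, 0.001], [0.001, 0.003, -1.0]]
ft_force: [0.7, -0.6, 0.7]
grip_width: 85.5
grasp_force: 0.0
```

View pics/w2.png

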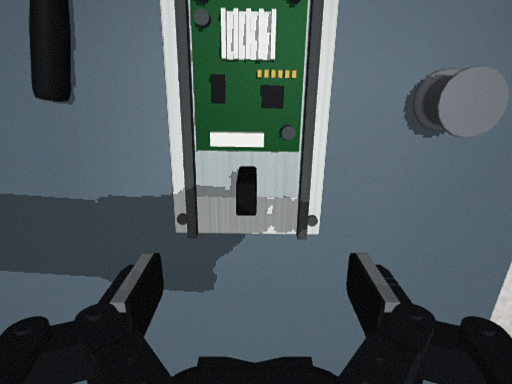

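The handle is at about (247,191), with its top face around rows 183–215. The plate bolts are at (182,219) and (313,221), and the guides run vertical, so the yaw is right.

Run:
```python
from h import *
c=manip.read_camera("wrist");T=np.load("w2_T.npy")
for n,p,z in[("p1",(182,219),12),("p2",(313,221),12),("htop",(247,187),73),("hbot",(247,214.5),73),("hbase_up",(247,167),25),("gL",(192,235),20),("gR",(303,237),20),("L",(237,205),73),("R",(257,205),73)]: print(n,ray(c,T,p,z))
s=manip.read_state();print(s['position'])
```

```text
p1 [ 544.3 -130.1]
p2 [ 660. -123.]
htop [599.3 -76.6]
hbot [600.7 -96. ]
hbase_up [598.2 -75.2]
gL [ 554.8 -141. ]
gR [ 651.5 -135.4]
L [593.5 -89.7]
R [606.9 -88.7]
[604.67720689 -92.98926499 306.8793124 ]
```

```bash
python3 -m inch '{"offset":[[0.3,-0.4,2],[0.5,-0.4,5],[0.5,-0.4,8],[0.5,-0.4,9.2],[0.5,-0.4,9.2],[0.5,-0.4,9.2],[0.5,-0.4,9.2],[0.5,-0.4,9.2],[0.5,-0.4,9.2],[0.5,-0.4,9.2],[0.5,-0.4,9.2],[0.5,-0.4,9.2],[0.5,-0.4,9.2],[0.5,-0.4,9.2]],"angular":[[0,0,0],[0,0,0],[0,0,0],[0,0,0],[0,0,0],[0,0,0],[0,0,0],[0,0,0],[0,0,0],[0,0,0],[0,0,0],[0,0,0],[0,0,0],[0,0,0]],"fingers":[0,0,0,0,0,1,1,1,1,1,1,1,1,1]}' 30
```

```text
time_s: 2.05
position: [598.9, -90.5, 213.6]
orientation: [[-0.076, 0.997, 0.001], [0.997, 0.076, 0.0], [0.0, 0.001, -1.0]]
ft_force: [-1.5, 0.2, 5.7]
grip_width: 13.6
grasp_force: 30.6
```

Gripped at 13.6 mm. Now the slide.

```bash
python3 -m inch '{"offset":[[0.5,0,0],[1.5,0,0],[2.5,0,0],[3.5,0,0],[4.5,0,0],[5.5,0,0],[6.5,0,0],[7.5,0,0],[8.3,0,0],[9,0,0],[9.6,0,0],[10,0,0],[10,0,0],[10,0,0]],"angular":[[0,0,0],[0,0,0],[0,0,0],[0,0,0],[0,0,0],[0,0,0],[0,0,0],[0,0,0],[0,0,0],[0,0,0],[0,0,0],[0,0,0],[0,0,0],[0,0,0]],"fingers":[1,1,1,1,1,1,1,1,1,1,1,1,1,1]}' 30
python3 -m inch '{"offset":[[0.3,0,0],[0.6,0,0],[0.9,0,0],[1.1,0,0],[1.3,0,0],[1.3,0,0],[1.3,0,0],[1.3,0,0]],"angular":[[0,0,0],[0,0,0],[0,0,0],[0,0,0],[0,0,0],[0,0,0],[0,0,0],[0,0,0]],"fingers":[1,1,1,1,1,1,1,1]}' 30
```

```text
time_s: 3.22
position: [592.1, 9.6, 213.6]
orientation: [[-0.077, 0.997, 0.004], [0.997, 0.077, -0.0], [-0.001, 0.004, -1.0]]
ft_force: [2.3, -3.0, 5.5]
grip_width: 13.9
grasp_force: 30.9
time_s: 3.88
position: [591.7, 12.0, 213.6]
orientation: [[-0.07, 0.998, 0.006], [0.997, 0.07, -0.014], [-0.014, 0.005, -1.0]]
ft_force: [5.4, -21.6, 3.8]
grip_width: 13.5
grasp_force: 29.7
```

```bash
python3 -m inch '{"offset":[[-0.9,0,0],[-0.9,0,0],[-0.9,0,0],[-0.9,0,0],[-0.9,0,0],[-0.9,0,0],[-0.9,0,-2],[-0.9,0,-5],[-0.9,0,-8],[-0.9,0,-11],[2,0,-12],[6,0,-12],[9.5,0,-12],[9.5,0,-12],[9.5,0,-12],[9.5,0,-12]],"angular":[[0,0,0],[0,0,0],[0,0,0],[0,0,0],[0,0,0],[0,0,0],[0,0,0],[0,0,0],[0,0,0],[0,0,0],[0,0,0],[0,0,0],[0,0,0],[0,0,0],[0,0,0],[0,0,0]],"fingers":[1,1,0,0,0,0,0,0,0,0,0,0,0,0,0,0]}' 30
python3 - <<'E'
from h import *
c,T=wrist("w3"); np.save("w3_T.npy",T)
s=manip.read_camera("scene")["image"][:,:,::-1]
w=cv2.imread("pics/w3.png"); cv2.imwrite("pics/w3b.png",np.vstack([w[:,:,:],]))
cv2.imwrite("pics/s3.png",cv2.resize(s[140:250,150:360],None,fx=3,fy=3,interpolation=2))
E
```

```text
time_s: 5.22
position: [582.3, 117.4, 332.2]
orientation: [[-0.078, 0.997, -0.001], [0.997, 0.078, -0.001], [-0.001, -0.001, -1.0]]
ft_force: [-0.1, -0.7, 0.6]
grip_width: 85.5
grasp_force: 0.0
```

View pics/w3.png

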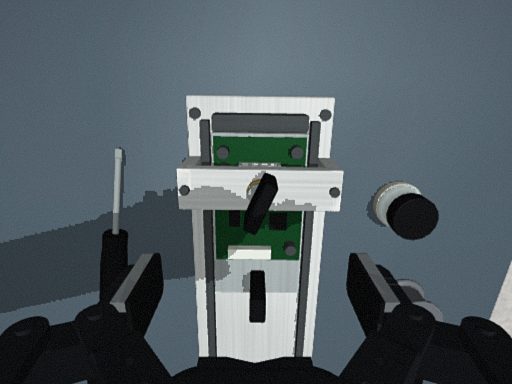

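View pics/s3.png

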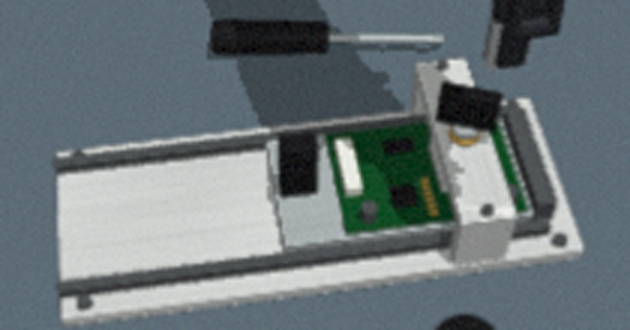

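The shuttle sits at the end stop, with the wrist picture showing the bridge bolts at (184,191) and (335,193). The wing lies around (262,204), tilted right at its top. I'll enlarge it for the angle.

Run:
```python
from h import *
im=cv2.imread("pics/w3.png"); 
g=cv2.convertScaleAbs(im[160:250,210:310],alpha=2.2,beta=30)
cv2.imwrite("pics/w3c.png",cv2.resize(g,None,fx=6,fy=6,interpolation=2))
c=manip.read_camera("wrist");T=np.load("w3_T.npy")
a,b=ray(c,T,(184,191),60),ray(c,T,(335,193),60);print(a,b,(a+b)/2)
```

```text
[527.  113.8] [645.6 121.6] [586.3 117.7]
```

View pics/w3c.png

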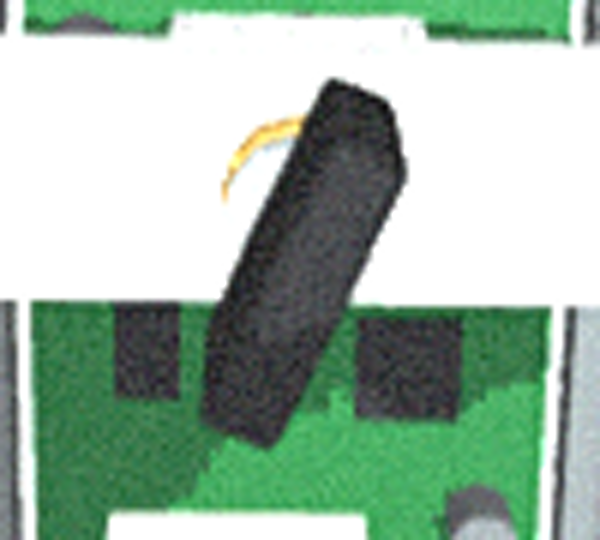

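The top face's right edge runs from (277.5,190) to (255.3,234.5). Its lower-left corner is at (243.8,230).

Run:
```python
from h import *
c=manip.read_camera("wrist");T=np.load("w3_T.npy")
a,b,d=[ray(c,T,p,102) for p in((277.5,190),(255.3,234.5),(243.8,230))]
v=a-b;print(a,b,d,"len",np.hypot(*v),"yaw",np.degrees(np.arctan2(v[1],v[0])),"thick",np.hypot(*(d-b)),"ctr",(a+d)/2)
s=manip.read_state();print(s['position'],s['joint_positions'],s['time_s'])
```

```text
[596.1 134. ] [584.3 101.1] [576.3 103.9] len 34.952110093669624 yaw 70.26898767906077 thick 8.47584804016684 ctr [586.2  118.95]
[582.80378579 115.50708538 332.51414729] [-1.55718841e+01  2.07758276e+01  2.85148531e-01  1.00611520e+02
 -7.66608305e-02  5.86427318e+01 -1.10038239e+01] 5.4167
```

```bash
python3 -m inch '{"offset":[[0.3,0.4,0],[0.3,0.4,0],[0.3,0.4,0],[0.3,0.4,1],[0.3,0.4,3.5],[0.3,0.4,6],[0.3,0.4,8],[0.3,0.4,8.9],[0.3,0.4,8.9],[0.3,0.4,8.9],[0.3,0.4,8.9],[0.3,0.4,8.9],[0.3,0.4,8.9],[0.3,0.4,8.9],[0.3,0.4,8.9],[0.3,0.4,8.9],[0.3,0.4,8.9],[0.3,0.4,8.9]],"angular":[[0,0,6],[0,0,12],[0,0,18],[0,0,24],[0,0,24],[0,0,24],[0,0,24],[0,0,24],[0,0,24],[0,0,24],[0,0,24],[0,0,24],[0,0,24],[0,0,24],[0,0,24],[0,0,24],[0,0,24],[0,0,24]],"fingers":[0,0,0,0,0,0,0,0,0,0,1,1,1,1,1,1,1,1]}' 40
```

```text
time_s: 6.92
position: [586.3, 120.6, 245.3]
orientation: [[0.336, 0.942, -0.001], [0.942, -0.336, 0.0], [0.0, -0.001, -1.0]]
ft_force: [-3.8, 0.9, 10.2]
grip_width: 9.3
grasp_force: 73.8
```

```bash
python3 -m inch '{"offset":[[0,0,0],[0,0,0],[0,0,0],[0,0,0],[0,0,0],[0,0,0],[0,0,0],[0,0,0],[0,0,0],[0,0,0],[0,0,0],[0,0,0],[0,0,0],[0,0,0]],"angular":[[0,0,5],[0,0,10],[0,0,15],[0,0,20],[0,0,25],[0,0,30],[0,0,35],[0,0,40],[0,0,45],[0,0,50],[0,0,55],[0,0,60],[0,0,62],[0,0,62]],"fingers":[1,1,1,1,1,1,1,1,1,1,1,1,1,1]}' 40
python3 -c "
from station import manip
import numpy as np
s=manip.read_state();o=np.array(s['orientation']);print(np.degrees(np.arctan2(o[1,1],o[0,1])),s['wrist_torque'],s['joint_positions'])"
```

```text
time_s: 8.08
position: [587.1, 119.5, 245.3]
orientation: [[0.99, 0.144, 0.002], [0.144, -0.99, -0.001], [0.001, 0.001, -1.0]]
ft_force: [-1.3, -2.8, 8.2]
grip_width: 9.6
grasp_force: 73.6
-81.7227402385695 [-0.26504958  0.57573329 -0.03307818] [-30.11294759  28.30730544  18.92677426 104.40155709 -11.66577302
  49.11419464 -87.35242327]
```

```bash
python3 -m inch '{"offset":[[0,0,0],[0,0,0],[0,0,0],[0,0,0],[0,0,0],[0,0,0],[0,0,0],[0,0,0]],"angular":[[0,0,2],[0,0,4],[0,0,6],[0,0,8],[0,0,10],[0,0,12],[0,0,12],[0,0,12]],"fingers":[1,1,1,1,1,1,1,1]}' 40
cat > a.py <<'E'
from station import manip
import numpy as np
s=manip.read_state();o=np.array(s['orientation']);print(np.degrees(np.arctan2(o[1,1],o[0,1])),np.round(s['wrist_torque'],2),s['ft_force'])
E
python3 a.py
```

```text
time_s: 8.75
position: [586.9, 119.5, 245.6]
orientation: [[0.998, -0.057, 0.001], [-0.057, -0.998, -0.003], [0.001, 0.003, -1.0]]
ft_force: [-2.2, -3.3, 9.7]
grip_width: 9.5
grasp_force: 85.6
-93.28015495852968 [-0.66  0.81  1.34] [-2.21312755 -3.33340594  9.70341579]
```

```bash
python3 -m inch '{"offset":[[0,0,0],[0,0,0],[0,0,0],[0,0,0]],"angular":[[0,0,2],[0,0,2],[0,0,2],[0,0,2]],"fingers":[1,1,1,1]}' 40; python3 a.py
python3 -m inch '{"offset":[[0,0,0],[0,0,0],[0,0,0],[0,0,0],[0,0,0],[0,0,0],[0,0,0],[0,0,0],[0,0,0],[0,0,0],[0,0,0],[0,0,0],[0,0,0],[0,0,0],[0,0,0],[0,0,0],[0,0,0],[0,0,0],[0,0,0],[0,0,0]],"angular":[[0,0,-3],[0,0,-8],[0,0,-14],[0,0,-20],[0,0,-26],[0,0,-32],[0,0,-38],[0,0,-44],[0,0,-50],[0,0,-56],[0,0,-62],[0,0,-68],[0,0,-74],[0,0,-80],[0,0,-86],[0,0,-91],[0,0,-95],[0,0,-97],[0,0,-97],[0,0,-97]],"fingers":[1,1,1,1,1,1,1,1,1,1,1,1,1,1,1,1,1,1,1,1]}' 40; python3 a.py
python3 - <<'E'
from h import *
wrist("w4"); s=manip.read_camera("side")["image"][:,:,::-1]; cv2.imwrite("pics/side4.png",s)
E
```

```text
time_s: 9.08
position: [586.9, 119.6, 245.6]
orientation: [[0.996, -0.089, 0.001], [-0.089, -0.996, -0.003], [0.001, 0.003, -1.0]]
ft_force: [-2.6, -3.7, 11.3]
grip_width: 9.5
grasp_force: 107.4
-95.13259031751781 [-0.81  0.83  1.85] [-2.60537145 -3.6582961  11.33399093]
time_s: 10.75
position: [586.0, 120.7, 245.5]
orientation: [[-0.025, 1.0, -0.001], [1.0, 0.025, 0.0], [0.0, -0.001, -1.0]]
ft_force: [-6.0, -0.7, 12.5]
grip_width: 9.3
grasp_force: 63.7
1.4234057718020168 [-0.05  1.19  0.04] [-6.04048962 -0.73702242 12.51002743]
```

View pics/w4.png

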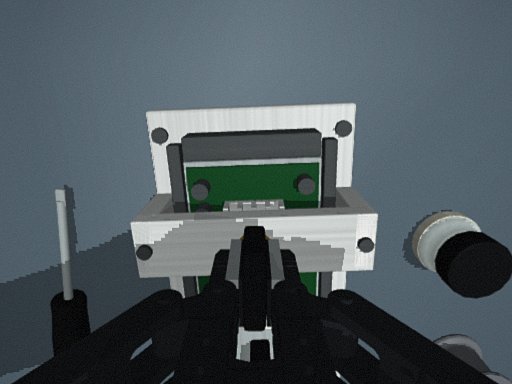

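The wing is firmly gripped between the pads at (256,265), aligned with the fingers. Closing direction 1.4° puts the thumbscrew at about 1.62 rad against a target of 1.63. The shuttle is still at its stop and the bystanders in view are untouched.

```bash
python3 -c "
from station import manip
print(manip.hand_in())"
```

```text
the job is handed in; nothing more can be done
None
```

I slid the shuttle home against its end stop, turned the thumbscrew until it seated, backed it off a quarter turn to about 1.62 rad by my estimate, and handed the job in with the wing still gripped at about 64 N; the hand-in returned no verdict.

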